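# Lock the tin-filling carriage with its pin

### The job

Slide the tin carriage of the filling jig by its yellow knob until the hole in its tongue lies over the hole in the dark steel block, then take the red-knobbed locking pin from the grey rack and drop it down through both holes until its collar rests on the tongue. Let go of it, and leave the black-knobbed pin, which is too short for this, in the rack.

Things in the scene. Friction and masses are not known exactly. Their poses are not given: they have to be found in the camera images.
- carriage_hole (a point): Centre, on top, of the 26 mm through hole in the pale carriage's tongue (60 mm wide, 11 thick, top 41 above worktop). Carriage slides along this frame's y, 3 N friction, stays put; starts 55-110 mm to +y of block_hole, overruns 12 mm beyond it. 152 mm to +y of this hole: upright yellow knob, 27 mm wide, grip 75-94 mm above worktop, top 103. Two tins between, tops 67 mm high.
- block_hole (a point): Centre of the mouth of the hole (26 mm wide, 24 mm deep, blind) in the fixed dark steel block, 70 x 70 mm, at the end of the blue jig base; block top, where this point lies, is 27 mm above the worktop. The tongue slides over it, 3 mm clear. Axes as carriage_hole: y along the slide, z up; the jig's yaw varies.
- red_pin: Loose upright pin, 60-130 g. Origin at its foot, z up. From the foot: nose tapering 6 to 14 mm wide over 7 mm, steel shaft 14 mm thick to 32 mm, collar 40 mm wide at 32-37 mm, red knob 26 mm wide at 37-72 mm (grip at 54). Starts in one of two 20 mm holes, 90 mm apart, of a fixed grey rack 70x160x42 mm, collar on its top. Home: collar on the tongue, foot 9 mm above worktop.
- black_pin: The other pin: same but with a black knob and a shaft of only 12 mm (origin at its foot, collar at 12-17 mm, knob at 17-52 mm). It stands in the rack's other hole, collar on the rack's top, and stays there.
There are look-alikes about, which are no part of the job. Leave any orange look-alike of the red_pin alone.

How it is judged:
By the outcome, as a careful person would: the job done as asked, in the order asked, and still so for the second after the job is handed in, with the robot touching nothing.
It also fails if it takes over 51 s, if anything falls off the work surface, if the arm or the gripper's body presses on something with over 40 N, if the wrist force passes 120 N, or if a joint passes its speed limit or range.

### The arm

A 7-joint arm with a two-finger parallel gripper is mounted at the origin on a cart in front of the work surface, level with it; the furniture and walls round the work are solid. World frame = base frame: x ahead of the robot, y to its left, z up, the work surface at z = 0. Lengths are in m, angles in rad, forces in N, time in s.
With the tool pointing down it reaches from about 0.4 to 0.85 m from the base axis. Payload 10.4 kg.
Tool frame: the origin (TCP) lies on the centre line of the jaws, within the pads' length; the fingertips stand 11 mm ahead of it and the grasp point (between the pads) lies 8 mm behind it; z points along the fingers, y is the line along which they close (so a half turn about z gives the same grasp; the last joint's range is limited). The gripper opens to 87 mm and grips with 3 to 60 N. Pads are 19 mm wide; open, the fingers measure 117 mm over their backs; the gripper's body (75 mm by 190 mm) begins 51 mm behind the grasp point.
Start: joints at [-1.366, 0.332, -0.065, 1.46, 0.022, 1.35, -0.088], TCP at [0.141, 0.609, 0.234] pointing down, gripper open.
Joint ranges: [-2.6, 2.6], [-0.5, 2.12], [-1.47, 1.34], [0.16, 2.42], [-1.27, 4.41], [0.06, 2.06], [-2.6, 2.6]. Speed limits (rad/s): [2.22, 2.22, 2.79, 2.79, 3.14, 3.14, 3.14].

### API

Orientations are given as a unit quaternion [x, y, z, w].
In Python, from bench import r gives the robot as it stands.
- The arm moves only by the shell command python3 -m pendant 'ROWS' [OPENING] [FORCE]. ROWS is JSON, a list of rows, each a list of 4 numbers: the shift along the tool's x, y, z in m, then the turn about the tool's z in rad. A call has 1 to 8 rows; each row shifts and turns the commanded pose from where the row before left it, along the tool's axes as they then stand; what a row does not reach is not made up. A row lasts 1/12 s, in which the tool goes at most 41.7 mm and 7.16 degrees, less where a joint would pass 70% of its speed; a pose out of reach is approached as far as the arm can. A call with a gripper value outside its range is refused whole. OPENING is the opening, from 0 (shut) to 1 (fully open), set as the call begins (- or left out, the last holds). The fingers move at their own pace and stop on an object; FORCE is the grip in N (left out, the last holds). Time passes only in rows, so rows that do not move let the fingers close. It gives the time, the measured TCP pose, the force, the opening and the grip force at its end, in the units of the state.
- r.read_state(): the state, without advancing time (a new reading comes with each control period).
- r.camera(name): name is "scene" or "top"; returns a dict with "img" (384x512x3 uint8, red, green, blue), "camera_matrix" (3x3 intrinsics, pixels), "xyz" and "attitude" of the camera in the world. Camera axes: x right, y down, z forward; pixel columns grow to the right and rows downward; lengths in m; the calibration is good to about 2 mm. A picture is of the moment at which its call begins. There is no depth.
- r.close_job(): hands the job in; it is judged then, once.
Trained networks look in the newest picture that a camera, given by its name, has taken for a name from the list of things; names that differ only in an ending like _2 or _b are one class to them, and where a whole thing is asked for, a point or a joint stands for the part that bears it (a point fixed in the world has none). Each returns a list of dicts, best first, with "score" (0 to 1); they miss things now and then, are a little off and sometimes report something else, mostly with a low value. They report only what shows in the picture. A call takes as long as a camera call. They do not tell look-alikes from the thing itself.
- r.outline_of(thing, camera): "mask" (384x512 bool, what is visible of it) and "bbox" ([centre column, centre row, width, height] in pixels, round what is visible of it).
The state is a dict: "time": time; "joint_positions": joint angles; "joint_vel": joint speeds; "joint_torque": joint torques, N m; "ee_pos": TCP position; "eef_rot": TCP orientation; "ft_force": force on the tool from outside, world axes, zero at the start; "torque": the same for the moment, N m; "width": finger opening in m; "grip_force": force on a finger pad.
Only numpy, scipy, OpenCV 4.12 (cv2) and the standard library are available. Lean on these libraries where they do the work, as an engineer would, in place of code of your own. Each camera call takes 0.05 s, during which the arm holds its last target. There are 200 camera calls.

## Working session

There is one attempt and no reset: what is moved stays moved. The work goes in short steps, Python scripts to look and compute and a shell command to move; the robot and the scene stay as the last step left them, time stands still between calls to the robot, and variables do not carry over. Pictures are saved under pics/ and viewed, at most 10 in all, crops included, and the job is handed in when it is done.

```bash
mkdir -p pics; ls; python3 - <<'E'
from bench import r
import cv2,numpy as np
s=r.read_state();print({k:np.round(v,3).tolist() for k,v in s.items()})
for c in("scene","top"):
    d=r.camera(c);cv2.imwrite(f"pics/{c}0.png",d["img"][:,:,::-1]);print(c,d["camera_matrix"],d["xyz"],d["attitude"])
    for t in("carriage_hole","block_hole","red_pin","black_pin"):
        for o in r.outline_of(t,c)[:4]:print(t,round(o["score"],2),np.round(o["bbox"],1))
E
```

```text
pics
{'time': 0.0, 'joint_positions': [-1.366, 0.333, -0.065, 1.461, 0.022, 1.35, -0.088], 'joint_vel': [0.001, -0.0, -0.001, 0.001, 0.001, -0.0, -0.0], 'joint_torque': [-0.001, -62.326, 0.024, -38.989, -0.062, 0.04, 0.0], 'ee_pos': [0.141, 0.608, 0.233], 'eef_rot': [0.114, 0.994, -0.001, -0.0], 'ft_force': [0.162, -0.331, -0.33], 'torque': [-0.046, -0.015, 0.005], 'grip_force': 0.0, 'width': 0.087}
scene [[398.13379017   0.         252.65730963]
 [  0.         398.13379017 186.80172375]
 [  0.           0.           1.        ]] [-0.06259909 -0.58515724  0.72136388] [ 0.83577543 -0.31865035  0.16691888 -0.41482462]
carriage_hole 0.88 [285.6 221.3  86.9  58.5]
block_hole 0.61 [291.2 234.8 132.9  90.1]
red_pin 0.67 [183.6 168.3  12.3  18.4]
red_pin 0.47 [205.2 149.7   8.8  18. ]
black_pin 0.53 [222.4 162.   11.3  14. ]
top [[421.48787271   0.         253.84225499]
 [  0.         421.48787271 197.42050747]
 [  0.           0.           1.        ]] [0.46886854 0.08363611 1.04715348] [ 0.71397324 -0.69953687  0.02183501 -0.0203376 ]
carriage_hole 0.67 [328.6 208.3  91.   61.3]
block_hole 0.68 [327.  209.7 142.2  67.4]
red_pin 0.57 [122.1 186.2  20.2  18.7]
red_pin 0.5 [160.6 183.4  15.4  16. ]
black_pin 0.76 [198.1 185.4  14.9  11.9]
```

View pics/scene0.png

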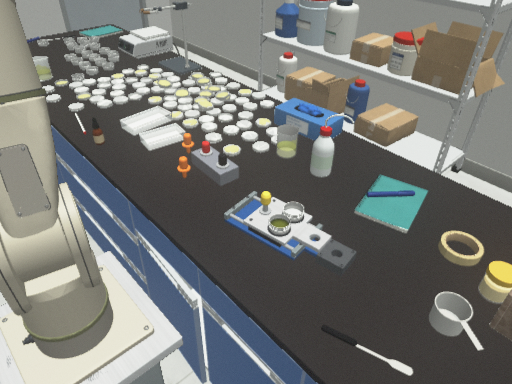

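View pics/top0.png

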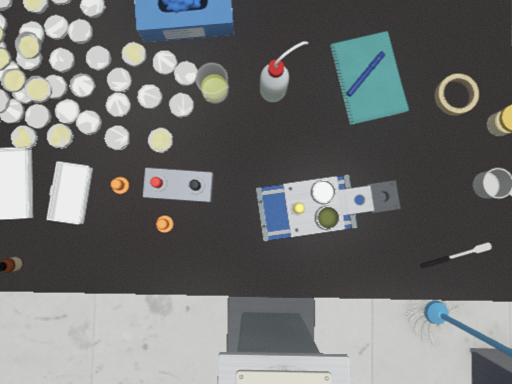

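The top view shows the jig at about (310,205) with the yellow knob at (299,208), the tongue hole at (360,200) and the block hole at (385,197). The rack is at (178,185), with the red pin at (157,183) and the black pin at (195,185). The orange look-alikes are at (120,185) and (165,224).

```bash
cat > h.py <<'E'
from bench import r
import cv2,numpy as np
from scipy.spatial.transform import Rotation as R
def pt(d,uv,z):
    K=d["camera_matrix"];v=R.from_quat(d["attitude"]).apply(np.linalg.solve(K,[uv[0],uv[1],1]))
    c=np.array(d["xyz"]);return c+v*(z-c[2])/v[2]
def proj(d,p):
    q=d["camera_matrix"]@R.from_quat(d["attitude"]).inv().apply(np.array(p)-d["xyz"]);return q[:2]/q[2]
def blob(d,lo,hi,box,vmin=90,smin=120):
    h=cv2.cvtColor(d["img"],cv2.COLOR_RGB2HSV);m=(h[...,0]>=lo)&(h[...,0]<=hi)&(h[...,1]>smin)&(h[...,2]>vmin)
    x0,y0,x1,y1=box;k=np.zeros_like(m);k[y0:y1,x0:x1]=1
    v,u=np.nonzero(m&k);return np.array([u.mean(),v.mean()]),len(u),(u.min(),u.max(),v.min(),v.max())
E
python3 - <<'E'
from h import *
d=r.camera("top");s=r.camera("scene")
a=blob(d,20,35,(290,198,308,218));print("yel top",a,pt(d,a[0],.10))
a=blob(s,20,35,(255,185,275,202));print("yel scene",a,pt(s,a[0],.095))
a=blob(d,100,125,(352,192,368,208));print("hole blue",a,pt(d,a[0],.041))
h=cv2.cvtColor(d["img"],cv2.COLOR_RGB2HSV)
for lo,hi in((0,4),(174,180)):
  try:
    a=blob(d,lo,hi,(146,172,172,196));print("red",a,pt(d,a[0],.08))
    a=blob(s,lo,hi,(198,138,214,156));print("red s",a,pt(s,a[0],.07))
  except Exception as e:print(e)
c1=cv2.resize(d["img"][165:250,250:410],None,fx=5,fy=5,interpolation=cv2.INTER_CUBIC)[:,:,::-1]
c2=cv2.resize(s["img"][180:275,215:365],None,fx=5,fy=5,interpolation=cv2.INTER_CUBIC)[:,:,::-1]
cv2.imwrite("pics/c1.png",c1);cv2.imwrite("pics/c2.png",c2)
E
```

```text
yel top (array([295.85, 208.5 ]), 20, (np.int64(294), np.int64(300), np.int64(203), np.int64(212))) [ 0.50243882 -0.01272697  0.1       ]
yel scene (array([265.54368932, 196.30097087]), 103, (np.int64(261), np.int64(270), np.int64(191), np.int64(201))) [ 0.50225671 -0.02381376  0.095     ]
hole blue (array([358.67924528, 199.58490566]), 53, (np.int64(355), np.int64(362), np.int64(196), np.int64(203))) [ 0.52893236 -0.16873857  0.041     ]
red (array([155.93333333, 181.67777778]), 90, (np.int64(151), np.int64(161), np.int64(177), np.int64(186))) [0.55832608 0.30829132 0.08      ]
red s (array([205.51219512, 146.29268293]), 82, (np.int64(202), np.int64(209), np.int64(141), np.int64(152))) [0.55777839 0.30659743 0.07      ]
zero-size array to reduction operation minimum which has no identityh.py:12: RuntimeWarning: Mean of empty slice.
  v,u=np.nonzero(m&k);return np.array([u.mean(),v.mean()]),len(u),(u.min(),u.max(),v.min(),v.max())
  ret = ret.dtype.type(ret / rcount)
```

View pics/c1.png

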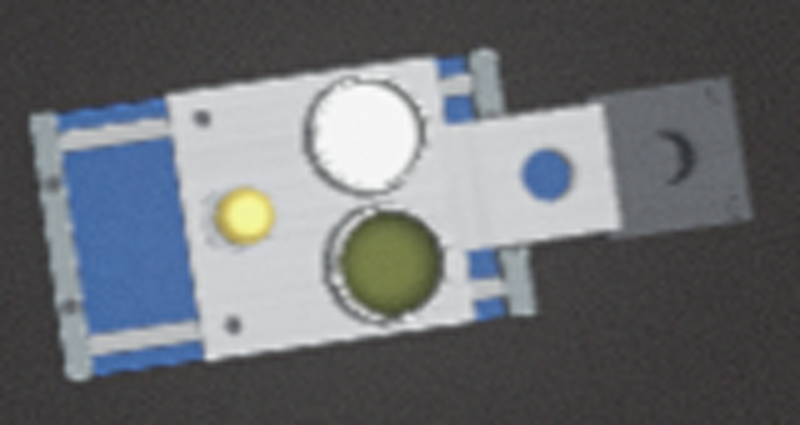

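View pics/c2.png

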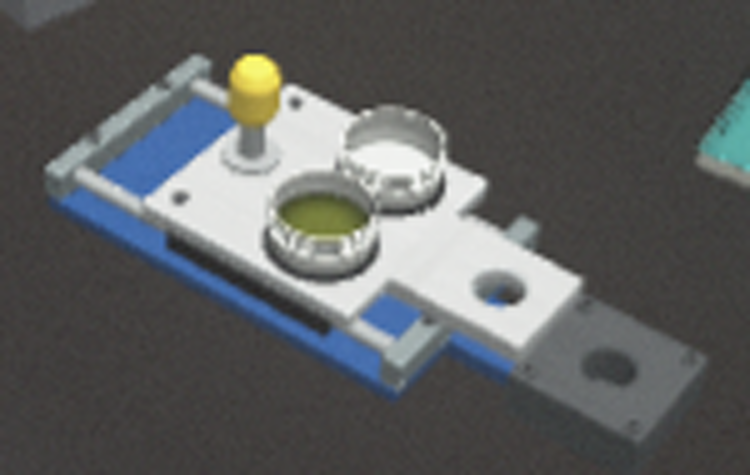

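The crops show, in full-image pixels, the knob at (298.6,207.6), the tongue hole at (359.2,199.4) and the block hole at about (383.2,196). In the scene view the holes are at (314.6,237.6) and (336.6,253.2).

```bash
python3 - <<'E'
from h import *
d=r.camera("top");s=r.camera("scene")
k=pt(d,(298.6,207.6),.098);t=pt(d,(359.2,199.4),.041);b=pt(d,(383.2,196),.027)
t2=pt(s,(314.6,237.6),.041);b2=pt(s,(336.6,253.2),.027);k2=pt(s,(265.5,196.3),.091)
print(k,k2,t,t2,b,b2,sep="\n")
print("kt",np.linalg.norm((k-t)[:2]),np.linalg.norm((t-b)[:2]),np.linalg.norm((t2-b2)[:2]))
for v in(k-t,t-b,t2-b2,k-b):print(np.degrees(np.arctan2(v[1],v[0])))
# jig edges of the dark block / rack yaw
for n,c in(("black_pin","top"),("red_pin","top")):
  o=r.outline_of(n,c)[0]
q=r.read_state();M=R.from_quat(q["eef_rot"]).as_matrix();print(M.round(3),q["ee_pos"])
g=d["img"].astype(int);m=((abs(g[...,0]-g[...,2])<35)&(g.mean(2)>95)).astype(np.uint8)
m[:, :140]=0;m[:,216:]=0;m[:160]=0;m[206:]=0
v,u=np.nonzero(m);print(cv2.minAreaRect(np.stack([u,v],1).astype(np.float32)),len(u))
E
```

```text
[ 0.50466461 -0.01909831  0.098     ]
[ 0.50578235 -0.02015252  0.091     ]
[ 0.52940097 -0.16998255  0.041     ]
[ 0.52884132 -0.17216675  0.041     ]
[ 0.53970349 -0.23174715  0.027     ]
[ 0.54003684 -0.23340479  0.027     ]
kt 0.15289846647521296 0.06261794466312606 0.062253012280864245
99.31039555182056
99.4699289555075
100.36037712116625
99.35674770642025
[[-0.974  0.226  0.   ]
 [ 0.226  0.974  0.   ]
 [ 0.     0.    -1.   ]] [0.14112015 0.60889582 0.2336008 ]
((177.34518432617188, 184.16751098632812), (68.68215942382812, 30.493738174438477), 4.085616588592529) 1877
```

```bash
cat >> h.py <<'E'
def go(x,y,z,yaw):
    "delta in tool axes after turning so that tool y points along yaw (deg, mod 180)"
    q=r.read_state();M=R.from_quat(q["eef_rot"]).as_matrix();p=np.array(q["ee_pos"])
    c=np.degrees(np.arctan2(M[1,1],M[0,1]));t=(yaw-c+90)%180-90
    print("t",round(q["time"],2),"pos",p.round(4),"yaw",round(c,2),"tilt",M[:,2].round(3),"j",np.round(q["joint_positions"],2),"f",np.round(q["ft_force"],1),"w",round(q["width"],4),"g",round(q["grip_force"],1))
    D=np.array([x,y,z])-p
    a=np.radians(c+t);Y=np.array([np.cos(a),np.sin(a),0]);X=np.array([-Y[1],Y[0],0])
    print("turn",round(-np.radians(t),4),"after-turn tool delta",[round(D@X,4),round(D@Y,4),round(-D[2],4)],"now-axes",(D@M).round(4))
E
python3 -m pendant '[[0,0,0,-0.098],[0,0,0,-0.098],[0,0,0,-0.098],[0,0,0,-0.098],[-0.017,-0.029,0,0],[-0.017,-0.029,0,0],[-0.017,-0.029,0,0],[-0.017,-0.029,0,0]]' 0.75
python3 -m pendant '[[-0.017,-0.029,0,0],[-0.017,-0.029,0,0],[-0.017,-0.029,0,0],[-0.017,-0.029,0,0],[-0.017,-0.029,0,0],[-0.017,-0.029,0,0],[-0.017,-0.029,0,0],[-0.017,-0.029,0,0]]'
python3 -c "
from h import *
go(.505,-.0195,.15,99.4)"
```

```text
time: 1.47
ee_pos: [0.228, 0.5043, 0.2336]
eef_rot: [-0.082, 0.997, 0.0, 0.0]
ft_force: [-0.0, 0.0, 0.8]
width: 0.0653
grip_force: 0.0
time: 2.13
ee_pos: [0.4001, 0.2975, 0.2338]
eef_rot: [-0.082, 0.997, 0.0, 0.0]
ft_force: [1.3, -0.0, -1.0]
width: 0.0652
grip_force: 0.0
t 2.13 pos [0.4001 0.2975 0.2338] yaw 99.41 tilt [ 0.     0.001 -1.   ] j [-0.88  0.05  0.16  1.8  -0.01  1.3   1.01] f [ 1.3 -0.  -1. ] w 0.0652 g 0.0
turn 0.0002 after-turn tool delta [np.float64(-0.0517), np.float64(-0.3299), np.float64(0.0838)] now-axes [-0.0516 -0.3299  0.0837]
```

```bash
python3 -m pendant '[[-0.006,-0.0375,0,0],[-0.006,-0.0375,0,0],[-0.006,-0.0375,0.005,0],[-0.006,-0.0375,0.015,0],[-0.006,-0.0375,0.02,0],[-0.006,-0.0375,0.02,0],[-0.006,-0.0375,0.02,0],[-0.006,-0.0375,0.004,0]]' >/dev/null
python3 -m pendant '[[-0.002,-0.015,0,0],[-0.0015,-0.0149,0,0],[0,0,0,0]]'
python3 -c "
from h import *
go(.505,-.0195,.08,99.4)
d=r.camera('scene');cv2.imwrite('pics/s1.png',cv2.resize(d['img'][100:280,150:390],None,fx=3,fy=3)[:,:,::-1])"
```

```text
time: 3.05
ee_pos: [0.5034, -0.0184, 0.1514]
eef_rot: [-0.08, 0.997, -0.001, 0.0]
ft_force: [-0.9, -0.1, 0.5]
width: 0.0651
grip_force: 0.0
t 3.05 pos [ 0.5034 -0.0184  0.1514] yaw 99.15 tilt [ 0.    -0.001 -1.   ] j [-0.5   0.13  0.49  1.91 -0.07  1.12  1.74] f [-0.9 -0.1  0.5] w 0.0651 g 0.0
turn -0.0043 after-turn tool delta [np.float64(-0.0014), np.float64(-0.0014), np.float64(0.0714)] now-axes [-0.0014 -0.0013  0.0714]
```

View pics/s1.png

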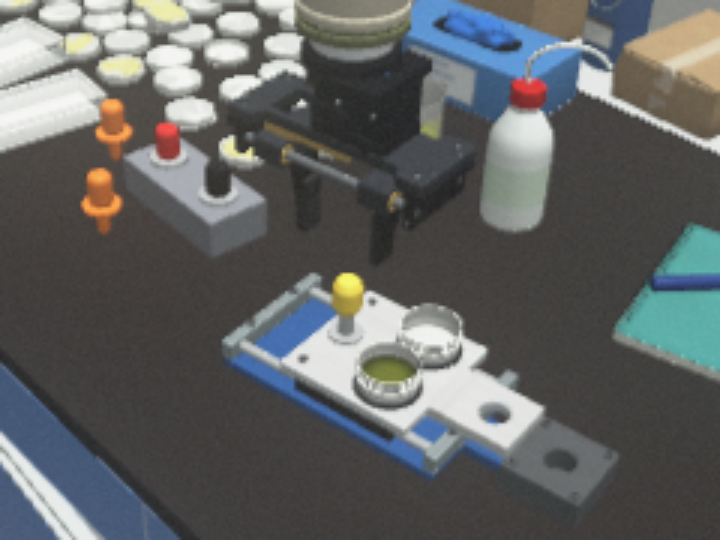

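The gripper hangs over the yellow knob (crop (347,290)) with its fingers lined up along the slide. I'll go down and grip.

```bash
python3 -m pendant '[[-0.0014,-0.0014,0.02,-0.004],[0,0,0.02,0],[0,0,0.02,0],[0,0,0.0115,0],[0,0,0,0]]' 
python3 -m pendant '[[0,0,0,0],[0,0,0,0],[0,0,0,0],[0,0,0,0],[0,0,0,0],[0,0,0,0]]' 0 25
python3 -c "
from h import *
go(.505+.1624*.0624,-.0195-.987*.0624,.08,99.4)"
```

```text
time: 3.52
ee_pos: [0.5029, -0.015, 0.0777]
eef_rot: [-0.085, 0.996, 0.0, -0.002]
ft_force: [-0.6, -0.2, -0.0]
width: 0.0655
grip_force: 0.0
time: 4.02
ee_pos: [0.5051, -0.0166, 0.0804]
eef_rot: [-0.084, 0.996, -0.0, 0.001]
ft_force: [0.8, -2.9, 1.2]
width: 0.0333
grip_force: 1.6
t 4.02 pos [ 0.5051 -0.0166  0.0804] yaw 99.62 tilt [ 0.001 -0.    -1.   ] j [-0.48  0.23  0.48  1.97 -0.13  0.97  1.79] f [ 0.8 -2.9  1.2] w 0.0333 g 1.6
turn 0.0038 after-turn tool delta [np.float64(0.0006), np.float64(-0.0653), np.float64(0.0004)] now-axes [ 0.0009 -0.0653  0.0004]
```

```bash
python3 -m pendant '[[0,0,0,0],[0,0,0,0],[0,0,0,0]]'
python3 -m pendant '[[0,-0.01,0,0],[0,-0.01,0,0],[0,-0.01,0,0],[0,-0.01,0,0],[0,-0.01,0,0],[0,-0.005,0,0],[0,0,0,0]]'
cat > see.py <<'E'
from h import *
d=r.camera("top");s=r.camera("scene")
import sys
c1=cv2.resize(d["img"][165:245,320:420],None,fx=4,fy=4,interpolation=cv2.INTER_CUBIC)
c2=cv2.resize(s["img"][205:285,275:375],None,fx=4,fy=4,interpolation=cv2.INTER_CUBIC)
cv2.imwrite(f"pics/{sys.argv[1]}.png",np.hstack([c1,c2])[:,:,::-1])
go(.505+.1624*.0624,-.0195-.987*.0624,.08,99.4)
E
python3 see.py p1
```

```text
time: 4.27
ee_pos: [0.5051, -0.0165, 0.0803]
eef_rot: [-0.084, 0.996, -0.0, 0.001]
ft_force: [-0.7, -3.0, 5.6]
width: 0.0259
grip_force: 25.0
time: 4.85
ee_pos: [0.5141, -0.0711, 0.0803]
eef_rot: [-0.083, 0.997, 0.0, 0.0]
ft_force: [-1.8, -3.7, 8.0]
width: 0.0256
grip_force: 25.0
t 4.95 pos [ 0.5141 -0.071   0.0803] yaw 99.59 tilt [ 0.001 -0.    -1.   ] j [-0.4   0.26  0.51  1.94 -0.15  0.98  1.92] f [-1.7 -3.   7.8] w 0.0258 g 25.0
turn 0.0034 after-turn tool delta [np.float64(0.0006), np.float64(-0.0101), np.float64(0.0003)] now-axes [ 0.0006 -0.0101  0.0003]
```

View pics/p1.png

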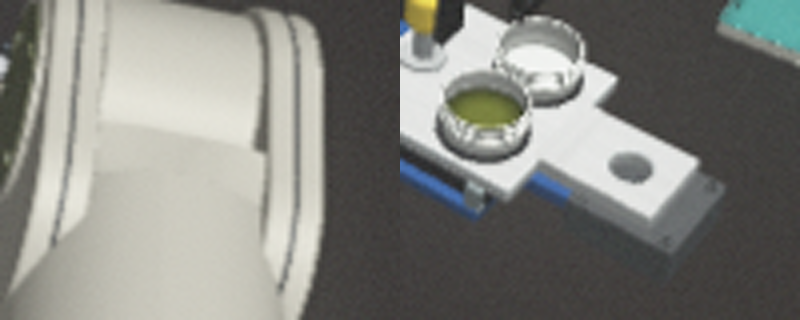

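The tongue now overlaps the block. In the scene view its hole is at about (332.4,246.4). The arm blocks the top view.

```bash
python3 - <<'E'
from h import *
s=r.camera("scene")
t=pt(s,(332.4,246.4),.041);u=np.array([.1633,-.9866])
b=np.array([.53987,-.2326]);b2=np.array([.54003,-.2334])
print(t,(b-t[:2])@u,(b2-t[:2])@u,"from start",(t[:2]-[.52884,-.17217])@u, proj(s,[*b2,.041]))
# refine the hole: dark pixels inside the tongue
g=cv2.cvtColor(s["img"],cv2.COLOR_RGB2GRAY)[236:257,322:343];print(g)
E
```

```text
[ 0.53797856 -0.21994617  0.041     ] 0.012793139138197929 0.013608547138197933 from start 0.04862829786180208 [337.43170007 249.06122741]
[[225 227 228 229 228 228 229 231 226 217 179 117  74  71  67  68  70  64
   69  68  69]
 [227 226 229 229 227 229 229 229 230 230 224 216 180 114  75  69  69  66
   70  68  70]
 [229 227 230 230 229 228 228 229 228 228 229 229 224 214 179 116  75  68
   69  68  69]
 [228 230 230 231 229 230 229 229 229 228 228 229 227 230 224 215 180 116
   78  70  67]
 [228 228 229 230 230 231 230 229 230 230 228 229 229 227 227 229 224 214
  177 116  73]
 [229 229 228 229 228 229 230 229 229 229 230 228 229 228 229 227 227 229
  224 213 179]
 [229 230 228 228 228 228 230 228 230 221 219 225 224 226 228 229 227 228
  228 229 224]
 [231 230 229 228 229 228 211 184 180 165 162 169 178 205 219 225 228 229
  228 227 228]
 [231 230 229 229 228 210 167 144 137 137 131 128 133 146 179 212 228 229
  228 229 227]
 [231 230 231 230 228 172 144 131 128 127 126 122 124 122 133 170 216 228
  228 228 228]
 [230 230 231 231 229 155 122 117 112 113 114 114 117 118 116 139 196 2
[... 208 characters left out ...]
9 228 227 227 219 164 118 109 109 108  96  97 114 181 220 225
  226 227 226]
 [226 230 229 229 229 228 229 219 213 188 159 140 142 136 203 221 228 226
  227 225 227]
 [182 215 226 228 229 229 228 228 227 223 219 214 216 218 228 229 228 227
  228 225 225]
 [131 153 182 213 225 229 230 229 229 227 226 227 228 228 229 230 229 228
  227 227 225]
 [124 123 130 154 180 212 226 228 228 228 227 227 227 227 228 227 228 228
  228 227 209]
 [119 124 121 123 130 154 192 224 227 229 229 229 228 228 226 225 227 227
  227 209 166]
 [109 114 118 123 124 122 142 163 196 223 228 229 228 229 227 226 227 228
  218 169 138]
 [114 110 113 114 122 122 122 124 143 179 213 226 228 228 228 228 227 217
  173 142 119]]
```

```bash
python3 -m pendant '[[0,-0.005,0,0],[0,-0.005,0,0],[0,-0.0025,0,0],[0,0,0,0],[0,0,0,0]]'
python3 -m pendant '[[0,0,0,0],[0,0,0,0],[0,0,0,0],[0,0,0,0],[0,0,-0.025,0],[0,0,-0.035,0],[0,0,-0.035,0],[0,0,-0.035,0]]' 0.7
python3 -c "
from h import *
go(.558,.3075,.18,86)"
```

```text
time: 5.42
ee_pos: [0.516, -0.0826, 0.0803]
eef_rot: [-0.084, 0.996, 0.0, 0.0]
ft_force: [-2.4, -0.5, 9.9]
width: 0.0256
grip_force: 25.0
time: 6.08
ee_pos: [0.5153, -0.0827, 0.2111]
eef_rot: [-0.084, 0.996, 0.0, -0.0]
ft_force: [1.0, 1.1, -0.2]
width: 0.0601
grip_force: 0.0
t 6.08 pos [ 0.5153 -0.0827  0.2111] yaw 99.62 tilt [-0.001  0.    -1.   ] j [-0.42  0.12  0.54  1.79 -0.06  1.25  1.87] f [ 1.   1.1 -0.2] w 0.0601 g 0.0
turn 0.2377 after-turn tool delta [np.float64(-0.0153), np.float64(0.3922), np.float64(0.0311)] now-axes [-0.1073  0.3776  0.0311]
```

```bash
python3 -m pendant '[[-0.01,0.035,0,0],[-0.01,0.035,0,0],[-0.01,0.035,0,0],[-0.01,0.035,0,0],[-0.01,0.035,0,0],[-0.01,0.035,0,0],[-0.01,0.035,0,0],[-0.01,0.035,0,0]]' >/dev/null
python3 -m pendant '[[-0.01,0.035,0.01,0],[-0.01,0.035,0.01,0],[-0.0073,0.0276,0.01,0],[0,0,0,0],[0,0,0,0]]' 0.7
sed -i '$d' see.py; echo 'go(.558,.3075,.064,99.6)' >>see.py; python3 see.py p2
python3 - <<'E'
from h import *
s=r.camera("scene");d=r.camera("top")
a=blob(s,0,4,(198,138,214,156));print(a,pt(s,a[0],.07))
a=blob(d,20,35,(310,180,350,230),150);print(a)
E
```

```text
time: 7.17
ee_pos: [0.5572, 0.3095, 0.1782]
eef_rot: [-0.086, 0.996, -0.0, -0.001]
ft_force: [0.4, -0.9, -0.4]
width: 0.0605
grip_force: 0.0
t 7.27 pos [0.5587 0.3065 0.1797] yaw 99.59 tilt [-0.    -0.001 -1.   ] j [-0.8   0.4   0.29  1.51 -0.12  1.25  1.25] f [0.  0.2 0.1] w 0.0609 g 0.0
turn -0.0002 after-turn tool delta [np.float64(0.0005), np.float64(0.0011), np.float64(0.1157)] now-axes [0.0005 0.0011 0.1157]
(array([205.55421687, 146.28915663]), 83, (np.int64(202), np.int64(209), np.int64(141), np.int64(152))) [0.55789095 0.30652859 0.07      ]
(array([322.25      , 204.83333333]), 24, (np.int64(320), np.int64(327), np.int64(200), np.int64(208)))
```

View pics/p2.png

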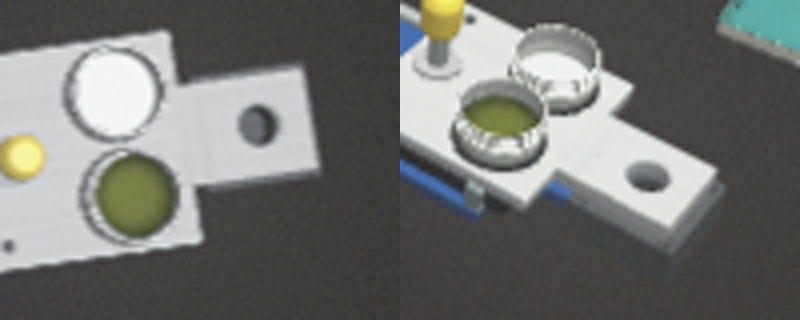

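Both views show the tongue hole over the block hole, at (384.1,195.6) in the top view and (336.6,248.9) in the scene view. I'll check the offset in mm and then take the pin.

```bash
python3 - <<'E'
from h import *
s=r.camera("scene");d=r.camera("top")
u=np.array([.1633,-.9866])
t=pt(d,(384.1,195.6),.041);t2=pt(s,(336.6,248.9),.041)
print(t,t2)
for b in([.53970,-.23175],[.54003,-.2334]):print([float((np.array(b)-q[:2])@u) for q in(t,t2)])
print(cv2.cvtColor(d["img"],cv2.COLOR_RGB2GRAY)[188:204,376:393])
E
python3 -m pendant '[[0.0005,0.0005,0.025,0],[0,0,0.03,0],[0,0,0.03,0],[0,0,0.02,0],[0,0,0.0105,0],[0,0,0,0]]'
python3 -m pendant '[[0,0,0,0],[0,0,0,0],[0,0,0,0],[0,0,0,0],[0,0,0,0],[0,0,0,0],[0,0,0,0],[0,0,0,0]]' 0 30
```

```text
[ 0.53973531 -0.22957305  0.041     ] [ 0.5389658  -0.23176269  0.041     ]
[0.0021420139131540722, 0.0001073706859833592]
[0.003823792913154066, 0.0017891496859833529]
[[207 207 205 206 207 206 208 208 207 208 207 208 206 206 207 208 207]
 [207 207 206 207 207 208 208 208 209 208 207 208 207 207 205 207 207]
 [208 208 208 208 208 209 201 196 192 195 199 204 207 210 208 208 209]
 [209 208 209 208 205 196 164 128 113 127 159 182 194 204 207 208 207]
 [210 210 211 207 181 138 102  78  63  62  85 125 172 194 206 208 207]
 [207 210 209 194 149 112 105 108  89  66  57  77 134 175 199 206 206]
 [210 210 207 174 126 110 111 112 111  87  59  63  97 144 186 203 205]
 [209 208 208 166 115 111 111 111 110  92  66  57  80 137 182 201 204]
 [207 208 207 165 113 110 108 112 107  93  72  59  77 125 179 201 206]
 [206 209 206 166 119 110 108 109 111 100  77  62  80 127 183 203 206]
 [209 207 209 189 143 113 108 109 110 101  73  63  99 162 193 205 207]
 [210 207 207 206 169 121 109 107 106  85  65  76 132 183 204 208 209]
 [209 209 209 210 197 164 126 111 101  81  85 121 171 197 208 210 209]
 [211 210 210 210 213 207 187 156 136 136 161 189 203 206 207 205 205]
 [210 210 209 209 209 210 209 207 205 203 205 207 209 207 207 207 206]
 [208 209 208 208 208 208 209 209 207 208 208 207 208 206 205 205 206]]
time: 7.97
ee_pos: [0.5569, 0.3068, 0.0623]
eef_rot: [-0.084, 0.996, -0.001, -0.001]
ft_force: [0.2, -0.3, 0.4]
width: 0.061
grip_force: 0.0
time: 8.63
ee_pos: [0.558, 0.3081, 0.0647]
eef_rot: [-0.084, 0.996, 0.0, 0.0]
ft_force: [-0.9, -0.3, 2.8]
width: 0.0251
grip_force: 30.0
```

```bash
python3 -m pendant '[[0,0,-0.01,0],[0,0,-0.02,0],[0,0,-0.03,0],[0,0,-0.03,0],[0,0,-0.025,0],[0,0,-0.01,0],[0,0,0,0]]'
python3 -c "
from h import *
go(.5396,-.2316,.19,99.6)"
```

```text
time: 9.22
ee_pos: [0.559, 0.3085, 0.1925]
eef_rot: [-0.084, 0.996, 0.001, 0.002]
ft_force: [0.6, -0.6, 0.0]
width: 0.0249
grip_force: 30.0
t 9.22 pos [0.559  0.3085 0.1925] yaw 99.63 tilt [ 0.004  0.003 -1.   ] j [-0.8   0.39  0.3   1.5  -0.12  1.27  1.25] f [ 0.6 -0.6  0. ] w 0.0249 g 30.0
turn 0.0006 after-turn tool delta [np.float64(0.1092), np.float64(-0.5293), np.float64(0.0025)] now-axes [ 0.1095 -0.5293  0.0009]
```

```bash
python3 -m pendant '[[0.003,-0.015,0,0],[0.006,-0.03,0,0],[0.006,-0.03,0,0],[0.006,-0.03,0,0],[0.006,-0.03,0,0],[0.006,-0.03,0,0],[0.006,-0.03,0,0],[0.006,-0.03,0,0]]' >/dev/null
python3 -m pendant '[[0.006,-0.03,0,0],[0.006,-0.03,0,0],[0.006,-0.03,0,0],[0.006,-0.03,0,0],[0.006,-0.03,0,0],[0.006,-0.03,0,0],[0.006,-0.03,0,0],[0.006,-0.03,0,0]]' >/dev/null
python3 -m pendant '[[0.006,-0.03,0,0],[0.006,-0.025,0,0],[0.004,-0.009,0,0],[0,0,0,0],[0,0,0,0],[0,0,0,0]]'
python3 -c "
from h import *
go(.5396,-.2316,.19,99.6)
s=r.camera('scene');cv2.imwrite('pics/s2.png',cv2.resize(s['img'][130:280,250:410],None,fx=4,fy=4)[:,:,::-1])"
```

```text
time: 11.05
ee_pos: [0.539, -0.2299, 0.1884]
eef_rot: [-0.085, 0.996, 0.001, -0.001]
ft_force: [-0.3, -0.3, 0.2]
width: 0.025
grip_force: 30.0
t 11.05 pos [ 0.539  -0.2299  0.1884] yaw 99.74 tilt [-0.001  0.001 -1.   ] j [-0.16  0.3   0.59  1.66 -0.18  1.24  2.21] f [-0.3 -0.3  0.2] w 0.025 g 30.0
turn 0.0025 after-turn tool delta [np.float64(-0.0003), np.float64(-0.0018), np.float64(-0.0016)] now-axes [-0.0003 -0.0018 -0.0016]
```

View pics/s2.png

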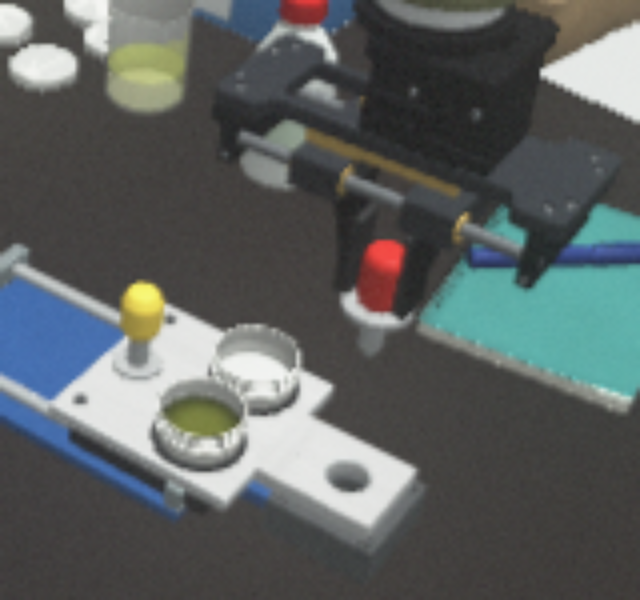

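The gripper holds the pin well above the tongue hole (crop (348,475)), with its foot at (342.8,217.5) and knob top at (346.5,191). I'll check the foot position and the tilt.

```bash
python3 - <<'E'
from h import *
s=r.camera("scene");q=np.array(r.read_state()["ee_pos"])
for dz in(-.054,-.019,.018):print(dz,proj(s,q+[0,0,dz]))
a=blob(s,0,4,(330,175,360,215));print(a)
print(pt(s,(342.6,217.3),q[2]-.054))
go(.5396,-.2316,.19,99.6)
E
```

```text
-0.054 [341.97209564 218.62558307]
-0.019 [344.37234798 206.53668849]
0.018 [347.03959918 193.10305147]
(array([344.82165605, 197.82802548]), 157, (np.int64(339), np.int64(350), np.int64(190), np.int64(207)))
[ 0.54399837 -0.22802036  0.13487134]
t 11.15 pos [ 0.5393 -0.2299  0.1889] yaw 99.78 tilt [-0.     0.001 -1.   ] j [-0.16  0.3   0.59  1.66 -0.18  1.24  2.21] f [-0.2 -0.3 -1.1] w 0.0251 g 30.0
turn 0.0032 after-turn tool delta [np.float64(0.0), np.float64(-0.0018), np.float64(-0.0011)] now-axes [ 0.     -0.0017 -0.0011]
```

```bash
python3 -m pendant '[[0,-0.0017,0.02,0],[0,0,0.03,0],[0,0,0.025,0],[0,0,0.01,0],[0,0,0,0]]'
python3 -m pendant '[[0,0,0.007,0],[0,0,0.007,0],[0,0,0.007,0],[0,0,0,0]]'
python3 -m pendant '[[0,0,0.007,0],[0,0,0.006,0],[0,0,0.004,0],[0,0,0,0],[0,0,0,0]]'
python3 -c "
from h import *
go(.5396,-.2316,.063,99.6)"
```

```text
time: 11.57
ee_pos: [0.5381, -0.2319, 0.102]
eef_rot: [-0.085, 0.996, 0.001, -0.002]
ft_force: [-0.2, -0.4, -0.5]
width: 0.025
grip_force: 30.0
time: 11.9
ee_pos: [0.539, -0.2332, 0.0825]
eef_rot: [-0.084, 0.996, 0.0, -0.0]
ft_force: [-0.3, 0.9, -0.2]
width: 0.0248
grip_force: 30.0
time: 12.32
ee_pos: [0.5391, -0.2335, 0.066]
eef_rot: [-0.084, 0.996, 0.0, -0.0]
ft_force: [0.8, -0.2, -0.3]
width: 0.025
grip_force: 30.0
t 12.32 pos [ 0.5391 -0.2335  0.066 ] yaw 99.63 tilt [-0.  0. -1.] j [-0.11  0.44  0.55  1.77 -0.27  1.01  2.28] f [ 0.8 -0.2 -0.3] w 0.025 g 30.0
turn 0.0006 after-turn tool delta [np.float64(-0.0008), np.float64(0.0018), np.float64(0.003)] now-axes [-0.0008  0.0018  0.003 ]
```

```bash
python3 -m pendant '[[0,0.001,0.0015,0],[0,0,0.001,0],[0,0,0,0]]'
python3 -m pendant '[[0,0,0,0],[0,0,0,0],[0,0,0,0],[0,0,0,0],[0,0,0,0],[0,0,0,0],[0,0,-0.005,0],[0,0,-0.015,0]]' 0.7
python3 -m pendant '[[0,0,-0.03,0],[0,0,-0.035,0],[0,0,-0.035,0],[0,0,-0.03,0],[-0.01,0.035,0,0],[-0.01,0.035,0,0],[-0.01,0.035,0,0],[-0.01,0.035,0,0]]'
python3 -m pendant '[[-0.01,0.035,0,0],[-0.01,0.035,0,0],[-0.01,0.035,0,0],[-0.01,0.035,0,0],[-0.01,0.035,0,0],[0,0,0,0],[0,0,0,0]]'
sed -i '$d' see.py; python3 see.py p3
python3 - <<'E'
from h import *
s=r.camera("scene");d=r.camera("top");p=np.array([.5396,-.2316,.009])
a=blob(s,0,4,(320,215,355,260));print(a,proj(s,p+[0,0,.054]),proj(s,p+[0,0,.072]),pt(s,a[0],.065))
a=blob(d,0,4,(365,180,400,215));print(a,proj(d,p+[0,0,.072]))
E
```

```text
time: 12.57
ee_pos: [0.5391, -0.2324, 0.0637]
eef_rot: [-0.084, 0.996, 0.0, 0.0]
ft_force: [-0.2, -0.6, -0.4]
width: 0.0255
grip_force: 30.0
time: 13.23
ee_pos: [0.5379, -0.232, 0.0825]
eef_rot: [-0.084, 0.996, 0.001, -0.002]
ft_force: [-0.3, -0.4, 0.9]
width: 0.0601
grip_force: 0.0
time: 13.9
ee_pos: [0.555, -0.0864, 0.2145]
eef_rot: [-0.084, 0.996, 0.0, 0.0]
ft_force: [0.9, 0.6, -0.8]
width: 0.0607
grip_force: 0.0
time: 14.48
ee_pos: [0.5749, 0.0957, 0.2138]
eef_rot: [-0.086, 0.996, 0.0, -0.0]
ft_force: [-0.8, -0.4, 0.1]
width: 0.0609
grip_force: 0.0
(array([338.35526316, 240.50657895]), 152, (np.int64(333), np.int64(344), np.int64(233), np.int64(248))) [338.04458825 242.08015983] [339.16237567 236.49359026] [ 0.54246213 -0.22990881  0.065     ]
(array([387.58947368, 194.50526316]), 95, (np.int64(382), np.int64(393), np.int64(190), np.int64(199))) [390.39497861 194.56509972]
```

View pics/p3.png

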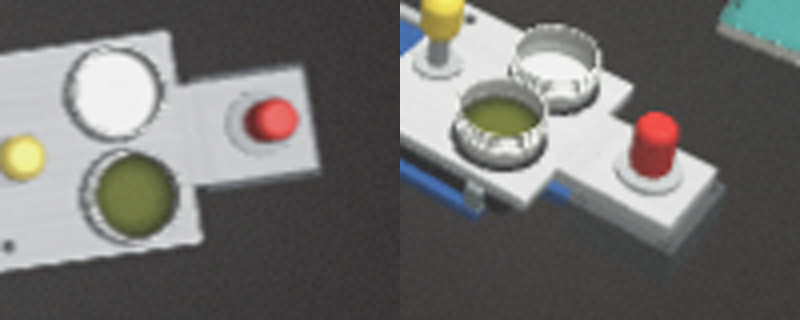

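The red pin is home: it stands upright with its collar flat on the tongue (knob at top (388,194), scene (338,240)). The carriage has not shifted and the arm is clear.

```bash
python3 -c "
from bench import r
print(r.close_job())"
```

```text
the job is handed in; nothing more can be done
None
```

The job is handed in at about 15 s: the carriage's tongue hole is over the block hole to within about 2–4 mm by camera, the red pin stands released through both with its collar on the tongue, and I never touched the black pin in the rack.

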